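Pack a foam transport box with a bottle, a carton and two nested pots

TASK

Pack the open white foam box for transport: stand the cardboard carton, the taller of the two leaning reagent bottles and the two metal pots in it, with one pot nested fully down inside the other so that everything fits. All must end upright with their bottoms (the lower pot's for the stack) flat on the foam floor, in whatever order along the box you like. Leave the shorter bottle and everything else on the bench where they are.

Things in the scene. Friction and masses are not known exactly. Their poses are not given: they have to be found in the camera images.
- foam_box: Open-topped white foam box, fixed to the bench, outside 116 (its x) x 234 (its y) x 65 mm high, walls 18 mm, floor 15 mm thick. Inside 80 mm (x) x 198 mm (y) x 50 mm deep. Origin: centre of the underside; z up, y along its length. Its position and yaw vary.
- box_in (a point): Centre of the inner floor of the foam box, 15 mm above the bench, axes as the box. Things packed stand on it and rise above the walls. One row fits along the box's y: 44 (carton) + 62 (bottle) + 66 (pot rim) mm leave 26 mm to spare, so the carton's 70 mm side must lie across the box (along its x).
- carton: Loose plain cardboard carton standing upright on the bench, 70 mm (its x) x 44 mm (its y) x 110 mm high, 0.1 to 0.2 kg, paper label on both narrow (44 mm wide) faces. Origin: centre of the underside, z up.
- tall_bottle: Loose amber reagent bottle, the taller of two in the grey rack: 115 mm tall in all, body 62 mm diameter up to 70 mm, cone to a neck of 34 mm diameter at 80 to 87 mm, white cap 40 mm diameter from 87 to 115 mm. About 0.15 to 0.3 kg. Origin: centre of its underside; z along its axis towards the cap. At the start it leans 26 degrees in its pocket, cap towards the robot's side.
- tall_cap (a point): Centre of the top of the tall bottle's cap, 115 mm from its underside, axes as the bottle.
- pot_a: Loose grey metal sample pot, open at the top, upright on the bench: 38 mm diameter at the bottom, widening to 54 mm at 54 mm height, then a shoulder and a straight collar 66 mm diameter from 57 to 90 mm (the rim), wall 3.5 mm, about 0.07 kg. Origin: centre of the underside, z up. Nested, the upper pot's shoulder sits on the lower's rim, the upper rim 33 to 36 mm above the lower rim.
- pot_b: The other metal sample pot, identical to pot_a.
- rack: Grey reagent rack, fixed to the bench: two square pockets 74 mm apart along its y, each 66 mm square and 40 mm deep, leaning 26 degrees, open upwards and towards the rack's -x (the robot). Pull a bottle out along its own axis. Origin: under its middle at bench height; z up. The tall bottle may be in either pocket.
- short_bottle: Bystander: the shorter amber bottle in the other pocket of the rack, 74 mm tall, body 62 mm diameter, same cap and lean. Must stay. Origin: centre of its underside.
- jar: Bystander: clear jar with a white lid, 68 mm diameter, 75 mm high, beyond the box. Origin: underside centre.
- wash_bottle: Bystander: clear plastic bottle, 64 mm diameter, 170 mm high, beyond the box. Origin: underside centre.
- dish: Bystander: shallow white ceramic dish, 90 mm diameter, 25 mm high, left and beyond the pots and carton. Origin: underside centre.
- marker: Bystander: black marker pen, 120 mm long, lying on the bench near the robot. Origin: at its underside, middle.

How it is judged:
At the end, for the whole second after the job is handed in: Carton, tall bottle and lower pot stand in the foam box within 6 mm of its floor, upright within 5 deg; the other pot is nested in the lower one, at most 42 mm above its underside, centred within 7 mm, upright within 7 deg (either may be lower); all at rest and released (z of carton in the frame of box_in between -0.004 and 0.006 m and x of carton in the frame of box_in between -0.02 and 0.02 m and y of carton in the frame of box_in between -0.085 and 0.085 m and angle between each of carton, tall_bottle's own z axis and vertical below 0.09 rad and z of tall_bottle in the frame of box_in between -0.004 and 0.006 m and x of tall_bottle in the frame of box_in between -0.02 and 0.02 m and y of tall_bottle in the frame of box_in between -0.075 and 0.075 m and ((z of pot_a in the frame of box_in between -0.004 and 0.006 m and x of pot_a in the frame of box_in between -0.02 and 0.02 m and y of pot_a in the frame of box_in between -0.075 and 0.075 m and angle between pot_a's own z axis and vertical below 0.09 rad and z of pot_b in the frame of pot_a between 0.015 and 0.042 m and horizontal distance between pot_a and pot_b below 0.007 m and angle between pot_b's own z axis and vertical below 0.12 rad) or (z of pot_b in the frame of box_in between -0.004 and 0.006 m and x of pot_b in the frame of box_in between -0.02 and 0.02 m and y of pot_b in the frame of box_in between -0.075 and 0.075 m and angle between pot_b's own z axis and vertical below 0.09 rad and z of pot_a in the frame of pot_b between 0.015 and 0.042 m and horizontal distance between pot_b and pot_a below 0.007 m and angle between pot_a's own z axis and vertical below 0.12 rad)) and linear speed of each of carton, tall_bottle, pot_a, pot_b below 0.02 m/s); the robot touches nothing.
It fails at once if the short bottle is moved more than 30 mm (distance of short_bottle from where it was at the start of the episode above 0.03 m).
It fails at once if another thing on the bench (jar, wash bottle, dish, marker) is moved more than 40 mm (distance of any of jar, wash_bottle, dish, marker from where it was at the start of the episode above 0.04 m).
It also fails if it takes over 72 s, if anything falls off the work surface, if the arm or the gripper's body presses on something with over 40 N, if the wrist force passes 120 N, or if a joint passes its speed limit or range.

ROBOT

A 6-joint arm with a two-finger parallel gripper is mounted at the origin on the work surface. World frame = base frame: x ahead of the robot, y to its left, z up, the work surface at z = 0. Lengths are in m, angles in rad, forces in N, time in s.
With the tool pointing down it reaches from about 0.425 to 0.95 m from the base axis. Payload 3.5 kg.
Tool frame: the origin (TCP) lies midway between the tips of the shut fingers; the grasp point (between the pads) lies 19 mm behind it; z points along the fingers, y is the line along which they close (so a half turn about z gives the same grasp; the last joint's range is limited). The gripper opens to 85 mm and grips with 20 to 120 N. Pads are 22 mm wide; open, the fingers measure 114 mm over their backs; the gripper's body (76 mm by 85 mm) begins 54 mm behind the grasp point. The pads swing forward as they close: fully open they stand 13 mm farther back than shut.
Start: joints at [1.167, 0.286, 1.577, -0, 1.279, -0.15], TCP at [0.169, 0.653, 0.231] pointing down, gripper open.
Joint ranges: [-2.77, 2.77], [-0.9, 2.22], [0.21, 2.48], [-1.53, 4.67], [0.24, 2.81], [-2.84, 2.84]. Speed limits (rad/s): [2.79, 2.79, 3.14, 3.14, 3.14, 3.14].

INTERFACE

Orientations are given as a unit quaternion [x, y, z, w].
In Python, from plant import ctrl gives the robot as it stands.
- The arm moves only by the tool move_arm, never from a script. Its argument "plan" is a list of rows, each an object of numbers: "x", "y", "z": the shift along the tool's x, y, z in m; "yaw": the turn about the tool's z in rad; "fingers": the closure, from 0 (fully open) to 1 (shut). In form: [{"x": .., "y": .., "z": .., "yaw": .., "fingers": ..}, ...]. A call has 1 to 5 rows; each row is the pose to reach, as a shift and turn from the pose commanded when the call began, along the tool's axes at that moment; what a row does not reach only later rows make up. A row lasts 1/10 s, in which the tool goes at most 50 mm and 8.59 degrees, less where a joint would pass 70% of its speed; a pose out of reach is approached as far as the arm can. A call with a gripper value outside its range is refused whole. The fingers move at their own pace and stop on an object; "force" is the grip in N (left out, the last holds). Time passes only in rows, so rows that repeat a pose let the fingers close. It gives the time, the measured TCP pose, the force, the opening and the grip force at its end, in the units of the state.
- ctrl.get_state(): the state, without advancing time (a new reading comes with each control period).
- ctrl.read_camera(name): name is "scene" or "top" or "wrist"; returns the picture (480x640x3 uint8, red, green, blue); there is no depth.
- ctrl.camera_model(name): a dict with "intrinsics" (3x3 intrinsics, pixels), "cam_to_world" (4x4, takes a point from camera to world coordinates); the wrist camera has in their place "tool_from_camera" (4x4, takes a point from camera to tool coordinates, whose origin is the TCP and whose axes are the flange's). Camera axes: x right, y up, looking along -z (the intrinsics and any distortion apply to the point x, -y, -z); pixel columns grow to the right and rows downward; lengths in m; the calibration is good to about 2 mm. A picture is of the moment at which its call begins: read the wrist's pose just before it. camera_model takes no time and is no camera call.
- ctrl.sign_off(): hands the job in; it is judged then, once.
The state is a dict: "time": time; "qpos": joint angles; "dq": joint speeds; "joint_efforts": joint torques, N m; "eef_pos": TCP position; "tcp_rot": TCP orientation; "contact_force": force on the tool from outside, world axes, zero at the start; "wrist_torque": the same for the moment, N m; "opening": opening from 0.0 (shut) to 1.0 (fully open); "finger_force": force on a finger pad.
Only numpy, scipy, OpenCV 4.12 (cv2) and the standard library are available. Lean on these libraries where they do the work, as an engineer would, in place of code of your own. Each camera call takes 0.05 s, during which the arm holds its last target. There are 200 camera calls.

## Working session

There is one attempt and no reset: what is moved stays moved. The work goes in short steps, Python scripts to look and compute and a tool call to move; the robot and the scene stay as the last step left them, time stands still between calls to the robot, and variables do not carry over. Pictures are saved under pics/ and viewed, at most 10 in all, crops included, and the job is handed in when it is done.

Besides the shell and the picture viewer there is one more tool, called after "Call:" by a JSON object that holds its "method" and its "body". move_arm: Moves the arm, as the interface text tells. Its arguments: {"type":"object","properties":{"plan":{"type":"array"},"force":{"type":"number"}},"required":["plan"]}

```bash
mkdir -p pics; ls
python3 - <<'E'
from plant import ctrl
import cv2,numpy as np
np.set_printoptions(precision=4,suppress=True)
for n in ["top","scene"]:
    cv2.imwrite(f"pics/{n}0.png",ctrl.read_camera(n)[:,:,::-1]); m=ctrl.camera_model(n); print(n,m)
print(ctrl.camera_model("wrist"));print(ctrl.get_state())
E
```

```text
pics
top {'intrinsics': array([[608.0236,   0.    , 319.0278],
       [  0.    , 608.0236, 241.0841],
       [  0.    ,   0.    ,   1.    ]]), 'cam_to_world': array([[-0.0036,  0.9863, -0.165 ,  0.3939],
       [-0.9999, -0.0051, -0.009 , -0.0024],
       [-0.0097,  0.1649,  0.9863,  1.3278],
       [ 0.    ,  0.    ,  0.    ,  1.    ]])}
scene {'intrinsics': array([[456.0488,   0.    , 317.2445],
       [  0.    , 456.0488, 232.2781],
       [  0.    ,   0.    ,   1.    ]]), 'cam_to_world': array([[-0.23  , -0.8308,  0.5068,  1.0719],
       [ 0.9732, -0.1959,  0.1205,  0.1154],
       [-0.0008,  0.5209,  0.8536,  0.9357],
       [ 0.    ,  0.    ,  0.    ,  1.    ]])}
{'intrinsics': array([[333.7844,   0.    , 318.2941],
       [  0.    , 333.7844, 241.5508],
       [  0.    ,   0.    ,   1.    ]]), 'tool_from_camera': array([[-0.0004,  0.9591,  0.283 ,  0.0714],
       [ 1.    ,  0.0005, -0.0002,  0.0001],
       [-0.0003,  0.283 , -0.9591, -0.1431],
       [ 0.    ,  0.    ,  0.    ,  1.    ]])}
{'time': 0.1, 'qpos': array([ 1.167 ,  0.2871,  1.5781, -0.    ,  1.2786, -0.15  ]), 'dq': array([-0.0011, -0.0003, -0.0045,  0.0005, -0.0024,  0.0014]), 'joint_efforts': array([  0.001 , -40.7297, -29.37  ,  -0.0001,   0.0035,   0.    ]), 'eef_pos': array([0.1692, 0.6528, 0.23  ]), 'tcp_rot': array([ 0.1265,  0.992 , -0.0011, -0.0003]), 'contact_force': array([ 0.3057, -0.4547, -0.2923]), 'wrist_torque': array([ 0.0365, -0.0089, -0.0215]), 'finger_force': 0.0, 'opening': 0.9976406173372261}
```

View pics/top0.png

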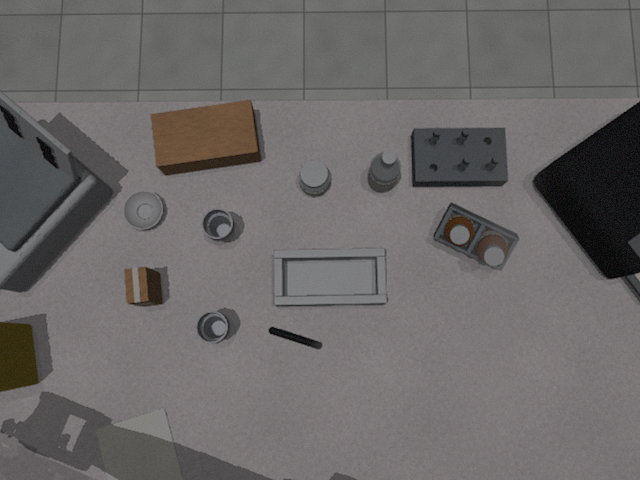

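View pics/scene0.png

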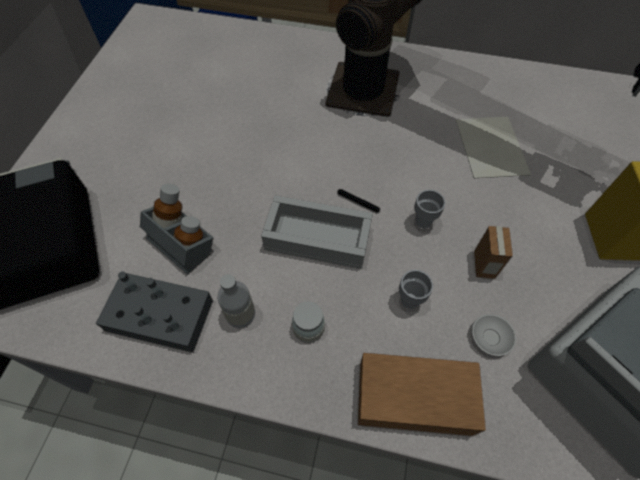

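```bash
cat > h.py <<'E'
import cv2,numpy as np
from scipy.optimize import minimize
from plant import ctrl
np.set_printoptions(precision=4,suppress=True)
M={n:ctrl.camera_model(n) for n in("top","scene")}
def proj(n,P):
    T=np.linalg.inv(M[n]["cam_to_world"]); q=P@T[:3,:3].T+T[:3,3]; q=q*[1,-1,-1]
    q=q@M[n]["intrinsics"].T; return q[:,:2]/q[:,2:]
def unproj(n,uv,z):
    m=M[n]; d=np.linalg.inv(m["intrinsics"])@[*uv,1]; C=m["cam_to_world"]
    d=C[:3,:3]@(d*[1,-1,-1]); o=C[:3,3]; return o+d*(z-o[2])/d[2]
a=np.linspace(0,2*np.pi,72,endpoint=False)
def circ(r,z): return np.c_[r*np.cos(a),r*np.sin(a),0*a+z]
def rect(x,y,z):
    c=np.array([[x,y],[-x,y],[-x,-y],[x,-y]])/2; t=np.linspace(0,1,30)[:,None]
    return np.c_[np.vstack([c[i]*(1-t)+c[(i+1)%4]*t for i in range(4)]),np.full(120,z)]
def rz(y): c,s=np.cos(y),np.sin(y); return np.array([[c,-s,0],[s,c,0],[0,0,1]])
L=np.radians(26); RL=np.array([[np.cos(L),0,-np.sin(L)],[0,1,0],[np.sin(L),0,np.cos(L)]])
MOD=dict(pot=np.vstack([circ(.033,.09),circ(.0295,.09)]),carton=rect(.07,.044,.11),
 box=np.vstack([rect(.116,.234,.065),rect(.08,.198,.065)]),
 cap=np.vstack([circ(.02,.115)@RL.T,circ(.02,.087)@RL.T*1]))
def place(k,p):   # p=x,y,yaw (z for cap)
    z=p[3] if len(p)>3 else 0
    return MOD[k]@rz(p[2]).T+[p[0],p[1],z]
def grads(ims):
    return {n:cv2.GaussianBlur(np.hypot(*[cv2.Sobel(cv2.GaussianBlur(cv2.cvtColor(i,cv2.COLOR_RGB2GRAY).astype(np.float32),(0,0),.7),cv2.CV_32F,*d) for d in((1,0),(0,1))]),(0,0),.8) for n,i in ims.items()}
def score(k,p,G):
    s=0
    for n,g in G.items():
        uv=proj(n,place(k,p)).astype(np.float32); s+=np.minimum(cv2.remap(g,uv[None,:,0],uv[None,:,1],1),60).mean()
    return -s
def fit(k,p0,G,steps):
    best=None
    for r in range(40):
        q=np.array(p0)+(np.random.default_rng(r).uniform(-1,1,len(p0))*steps if r else 0)
        S=np.vstack([q]+[q+np.eye(len(q))[i]*steps[i]/2 for i in range(len(q)) if steps[i]])
        free=[i for i in range(len(q)) if steps[i]]
        def f(v): w=np.array(q);w[free]=v; return score(k,w,G)
        R=minimize(f,q[free],method="Nelder-Mead",options=dict(initial_simplex=S[:,free]))
        if best is None or R.fun<best[0]: w=np.array(q);w[free]=R.x; best=(R.fun,w)
    return best
E
cat > m.py <<'E'
from h import *
ims={n:cv2.imread(f"pics/{n}0.png")[:,:,::-1].copy() for n in M}
G=grads(ims)
init=dict(potA=("pot",(219,223),.09,0),potB=("pot",(213,325),.09,0),carton=("carton",(136,286),.11,1.6),box=("box",(330,277),.065,0))
out={}
for k,(m,uv,z,y) in init.items():
    p=unproj("top",uv,z); res=[]
    for GG in (G,{"top":G["top"]},{"scene":G["scene"]}):
        b=fit(m,[p[0],p[1],y],GG,[.015,.015,.3 if m in("carton","box") else 0]); res.append(b)
        print(k,b[0],b[1])
    out[k]=(m,res[0][1])
p=unproj("top",(494,256),.12)
for y in(-.45,):
    # triangulate cap: base = cap - 115u ; z free
    q=np.array([p[0]+.05,p[1]-.0,y,.02])
    for GG in (G,): b=fit("cap",q,GG,[.03,.03,.2,.02]); print("cap",b)
out["cap"]=("cap",b[1])
import pickle; pickle.dump(out,open("out.pkl","wb"))
t=[]
def crop(n,u,v,w,h,s):
    i=cv2.resize(ims[n][v:v+h,u:u+w],None,fx=s,fy=s,interpolation=cv2.INTER_CUBIC)
    for k,(m,p) in out.items():
        for x,y in proj(n,place(m,p)): cv2.circle(i,(int((x-u+.5)*s),int((y-v+.5)*s)),0,(255,0,0),-1)
    return i
A=np.hstack([crop("top",110,200,133,150,3),crop("top",265,190,267,100,1.5).repeat(1,0)[:,:400]]) if 0 else None
W=np.zeros((600,800,3),np.uint8)
for n,u,v,w,h,s,X,Y in [("top",115,200,130,150,2.5,0,0),("top",265,235,130,80,2.5,330,0),("top",425,190,100,90,3,330,205),("scene",395,180,125,140,2,0,380),("scene",255,190,125,80,2,255,480),("scene",130,170,90,105,3,520,280-80+10)]:
    c=crop(n,u,v,w,h,s)[:600-Y,:800-X]; W[Y:Y+c.shape[0],X:X+c.shape[1]]=c
cv2.imwrite("pics/fit1.png",W[:,:,::-1])
E
python3 m.py
```

```text
potA -118.42253112792969 [0.641  0.2213 0.    ]
potA -59.3349609375 [0.6404 0.2201 0.    ]
potA -59.71416473388672 [0.6442 0.2195 0.    ]
potB -118.71576690673828 [0.4276 0.2258 0.    ]
potB -58.90675735473633 [0.427  0.2246 0.    ]
potB -60.0 [0.4275 0.2261 0.    ]
carton -117.13031005859375 [0.5121 0.3768 0.1185]
carton -59.269168853759766 [0.5092 0.3767 0.1315]
carton -49.29307556152344 [0.5438 0.3616 1.3123]
box -94.90324401855469 [ 0.5299 -0.014   0.0171]
box -53.44588851928711 [ 0.5296 -0.0137  0.0124]
box -41.88042068481445 [ 0.5314 -0.015   0.0343]
cap (np.float64(-105.32345581054688), array([ 0.5968, -0.3717, -0.7205,  0.028 ]))
```

View pics/fit1.png

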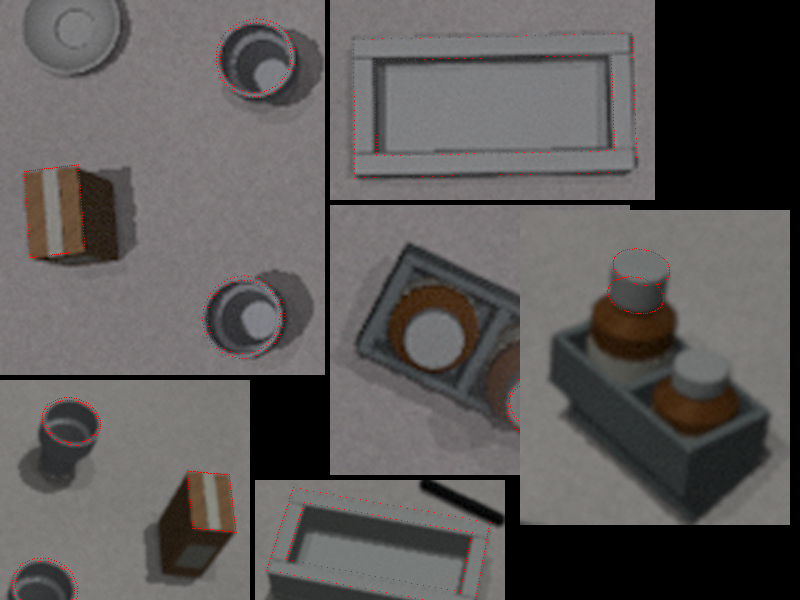

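```bash
cat > m2.py <<'E'
from h import *
ims={n:cv2.imread(f"pics/{n}0.png")[:,:,::-1].copy() for n in M}
G=grads(ims)
a_,b_=unproj("top",(450,203.3),.06),unproj("top",(518,236),.06); d=a_-b_; print("rack yaw",np.arctan2(-d[0],d[1]))
Y=-.445
for y in(Y-.1,Y,Y+.1):
    b=fit("cap",[.5968,-.3717,y,.028],G,[.02,.02,0,.015]); p=b[1]
    R=rz(y)@RL
    print(b, "cap top",p[[0,1,3]]+R@[0,0,.115],"axis",R[:,2],"grip101",p[[0,1,3]]+R@[0,0,.101])
E
python3 m2.py
```

```text
rack yaw -0.47099899749922314
(np.float64(-103.80369567871094), array([ 0.6012, -0.3654, -0.545 ,  0.028 ])) cap top [ 0.5581 -0.3393  0.1313] axis [-0.3749  0.2273  0.8988] grip101 [ 0.5634 -0.3424  0.1188]
(np.float64(-102.25718688964844), array([ 0.6031, -0.3618, -0.445 ,  0.0277])) cap top [ 0.5576 -0.3401  0.1311] axis [-0.3957  0.1887  0.8988] grip101 [ 0.5631 -0.3427  0.1185]
(np.float64(-100.70956420898438), array([ 0.6042, -0.3579, -0.345 ,  0.0271])) cap top [ 0.5568 -0.3409  0.1304] axis [-0.4125  0.1483  0.8988] grip101 [ 0.5625 -0.3429  0.1178]
```

```bash
cat > g.py <<'E'
import sys
from plant import ctrl
import numpy as np
# usage: g.py x y z psi_deg  (world target of TCP; psi = world angle of tool y) -> tool deltas
s=ctrl.get_state(); X=[float(v) for v in sys.argv[1:]]
def T(s):
    q=s["tcp_rot"]; return np.degrees(2*np.arctan2(q[1],q[0])-np.pi/2)
def go(s,X):
    psi=np.radians(T(s)); d=np.array(X[:3])-s["eef_pos"]
    ty=np.array([np.cos(psi),np.sin(psi)]); tx=np.array([-ty[1],ty[0]])
    yaw=(np.degrees(psi)-X[3]+90)%180-90
    return tx@d[:2],ty@d[:2],-d[2],np.radians(yaw)
print("t %.1f pos %s psi %.1f open %.3f f %.1f q6 %.2f"%(s["time"],np.round(s["eef_pos"],4),T(s),s["opening"],s["finger_force"],s["qpos"][5]))
if len(X)==4: print("x %.3f y %.3f z %.3f yaw %.3f"%go(s,X))
E
python3 g.py .512 .377 .18 6.9
```

```text
t 0.1 pos [0.1692 0.6528 0.23  ] psi 75.5 open 0.998 f 0.0 q6 -0.15
x -0.401 y -0.181 z 0.050 yaw 1.197
```

Call:
{"method": "move_arm", "body": {"plan": [{"x":-0.401,"y":-0.181,"z":0.05,"yaw":1.197,"fingers":0},{"x":-0.401,"y":-0.181,"z":0.05,"yaw":1.197,"fingers":0},{"x":-0.401,"y":-0.181,"z":0.05,"yaw":1.197,"fingers":0},{"x":-0.401,"y":-0.181,"z":0.05,"yaw":1.197,"fingers":0},{"x":-0.401,"y":-0.181,"z":0.05,"yaw":1.197,"fingers":0}]}}

```text
time: 0.6
eef_pos: [0.3639, 0.496, 0.2023]
tcp_rot: [0.484, 0.875, -0.0, -0.0]
contact_force: [0.3, 0.3, 0.1]
opening: 1.002
finger_force: 0.0
```

```bash
python3 g.py .512 .377 .18 6.9
```

```text
t 0.6 pos [0.3639 0.496  0.2023] psi 32.2 open 1.002 f 0.0 q6 0.21
x -0.180 y 0.062 z 0.022 yaw 0.441
```

Call:
{"method": "move_arm", "body": {"plan": [{"x":-0.18,"y":0.062,"z":0.022,"yaw":0.441,"fingers":0},{"x":-0.18,"y":0.062,"z":0.022,"yaw":0.441,"fingers":0},{"x":-0.18,"y":0.062,"z":0.022,"yaw":0.441,"fingers":0},{"x":-0.18,"y":0.062,"z":0.022,"yaw":0.441,"fingers":0},{"x":-0.18,"y":0.062,"z":0.022,"yaw":0.441,"fingers":0}]}}

```text
time: 1.1
eef_pos: [0.515, 0.3752, 0.1796]
tcp_rot: [0.663, 0.748, -0.001, 0.0]
contact_force: [-0.1, 0.1, -0.3]
opening: 0.997
finger_force: 0.0
```

```bash
python3 g.py .512 .377 .06 6.9
python3 - <<'E'
from h import *
s=ctrl.get_state(); im=ctrl.read_camera("wrist")[:,:,::-1].copy()
from scipy.spatial.transform import Rotation as Ro
m=ctrl.camera_model("wrist"); TW=np.eye(4); TW[:3,:3]=Ro.from_quat(s["tcp_rot"]).as_matrix(); TW[:3,3]=s["eef_pos"]
M["wrist"]=dict(intrinsics=m["intrinsics"],cam_to_world=TW@m["tool_from_camera"])
for x,y in proj("wrist",place("carton",[.512,.377,.12])): cv2.circle(im,(int(x),int(y)),1,(0,0,255),-1)
cv2.imwrite("pics/w1.png",im)
E
```

```text
t 1.1 pos [0.515  0.3752 0.1796] psi 6.9 open 0.997 f 0.0 q6 0.35
x 0.002 y -0.003 z 0.120 yaw -0.000
```

View pics/w1.png

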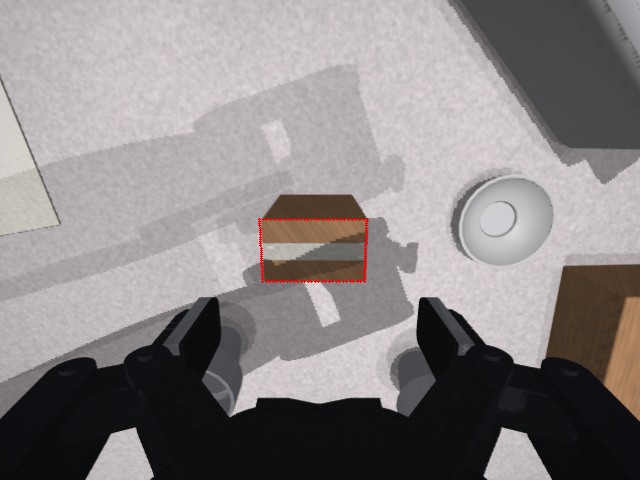

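The overlay matches the carton top (260–367, 219–281) almost exactly; the pots are visible behind the fingers. Grasping.

Call:
{"method": "move_arm", "body": {"plan": [{"x":0.002,"y":-0.003,"z":0.0,"fingers":0},{"x":0.002,"y":-0.003,"z":0.04,"fingers":0},{"x":0.002,"y":-0.003,"z":0.08,"fingers":0},{"x":0.002,"y":-0.003,"z":0.12,"fingers":0},{"x":0.002,"y":-0.003,"z":0.12,"fingers":0}]}}

```text
validation failed for argument at $.pl...
```

Call:
{"method": "move_arm", "body": {"plan": [{"z":0,"fingers":0.5},{"z":0,"fingers":0.5},{"z":0,"fingers":0.5},{"z":0,"fingers":0.5},{"z":0,"fingers":0.5}], "force": 40}}

```text
validation failed for argument at $.pl...
```

```bash
python3 g.py .529 .055 .18 0.9
```

```text
t 1.1 pos [0.5132 0.377  0.1799] psi 7.0 open 0.999 f 0.0 q6 0.35
x -0.322 y -0.023 z -0.000 yaw 0.106
```

Call:
{"method": "move_arm", "body": {"plan": [{"x":0,"y":-0.001,"z":0.05,"yaw":0,"fingers":0},{"x":0,"y":-0.001,"z":0.09,"yaw":0,"fingers":0},{"x":0,"y":-0.001,"z":0.12,"yaw":0,"fingers":0},{"x":0,"y":-0.001,"z":0.12,"yaw":0,"fingers":0},{"x":0,"y":-0.001,"z":0.12,"yaw":0,"fingers":0.5}], "force": 40}}

```text
time: 1.65
eef_pos: [0.5101, 0.3798, 0.0612]
tcp_rot: [0.661, 0.751, -0.0, -0.0]
contact_force: [1.9, 0.3, 0.8]
opening: 0.858
finger_force: 0.4
```

Call:
{"method": "move_arm", "body": {"plan": [{"x":0,"y":0,"z":0,"yaw":0,"fingers":0.5},{"x":0,"y":0,"z":0,"yaw":0,"fingers":0.5},{"x":0,"y":0,"z":0,"yaw":0,"fingers":0.5},{"x":0,"y":0,"z":0,"yaw":0,"fingers":0.5},{"x":0,"y":0,"z":0,"yaw":0,"fingers":0.5}]}}

```text
time: 2.15
eef_pos: [0.5116, 0.3793, 0.0624]
tcp_rot: [0.661, 0.75, 0.001, 0.0]
contact_force: [0.3, 0.2, 3.6]
opening: 0.816
finger_force: 49.9
```

```bash
python3 g.py .529 .055 .18 0.9
```

```text
t 2.1 pos [0.5116 0.3793 0.0624] psi 7.2 open 0.816 f 49.9 q6 0.35
x -0.324 y -0.023 z -0.118 yaw 0.110
```

Call:
{"method": "move_arm", "body": {"plan": [{"x":0,"y":0,"z":-0.05,"yaw":0,"fingers":0.5},{"x":-0.02,"y":0,"z":-0.095,"yaw":0,"fingers":0.5},{"x":-0.06,"y":-0.005,"z":-0.12,"yaw":0,"fingers":0.5},{"x":-0.109,"y":-0.01,"z":-0.12,"yaw":0.05,"fingers":0.5},{"x":-0.158,"y":-0.015,"z":-0.12,"yaw":0.11,"fingers":0.5}]}}

```text
time: 2.65
eef_pos: [0.5163, 0.2192, 0.1828]
tcp_rot: [0.702, 0.712, 0.001, 0.001]
contact_force: [0.4, -1.0, -1.7]
opening: 0.813
finger_force: 49.6
```

```bash
python3 g.py .529 .055 .18 0.9
```

```text
t 2.6 pos [0.5163 0.2192 0.1828] psi 0.9 open 0.813 f 49.6 q6 0.21
x -0.164 y 0.010 z 0.003 yaw -0.001
```

Call:
{"method": "move_arm", "body": {"plan": [{"x":-0.049,"y":0.01,"z":0.003,"yaw":0,"fingers":0.5},{"x":-0.098,"y":0.01,"z":0.003,"yaw":0,"fingers":0.5},{"x":-0.145,"y":0.01,"z":0.003,"yaw":0,"fingers":0.5},{"x":-0.164,"y":0.01,"z":0.003,"yaw":0,"fingers":0.5},{"x":-0.164,"y":0.01,"z":0.003,"yaw":0,"fingers":0.5}]}}

```text
time: 3.15
eef_pos: [0.5284, 0.0539, 0.178]
tcp_rot: [0.703, 0.711, -0.0, 0.0]
contact_force: [0.8, 0.3, -1.0]
opening: 0.814
finger_force: 49.6
```

```bash
cat > w.py <<'E'
import sys
from h import *
from scipy.spatial.transform import Rotation as Ro
def wrist():
    s=ctrl.get_state(); im=ctrl.read_camera("wrist").copy()
    m=ctrl.camera_model("wrist"); TW=np.eye(4); TW[:3,:3]=Ro.from_quat(s["tcp_rot"]).as_matrix(); TW[:3,3]=s["eef_pos"]
    M["wrist"]=dict(intrinsics=m["intrinsics"],cam_to_world=TW@m["tool_from_camera"]); return im
E
python3 - <<'E'
from w import *
im=wrist()
for x,y in proj("wrist",place("box",[.5299,-.014,.016])): cv2.circle(im,(int(x),int(y)),0,(255,0,0),-1)
cv2.imwrite("pics/w2.png",im[:,:,::-1])
E
python3 g.py .529 .055 .078 0.9
```

```text
t 3.2 pos [0.5284 0.0554 0.178 ] psi 0.7 open 0.814 f 49.6 q6 -0.10
x -0.000 y 0.001 z 0.100 yaw -0.003
```

View pics/w2.png

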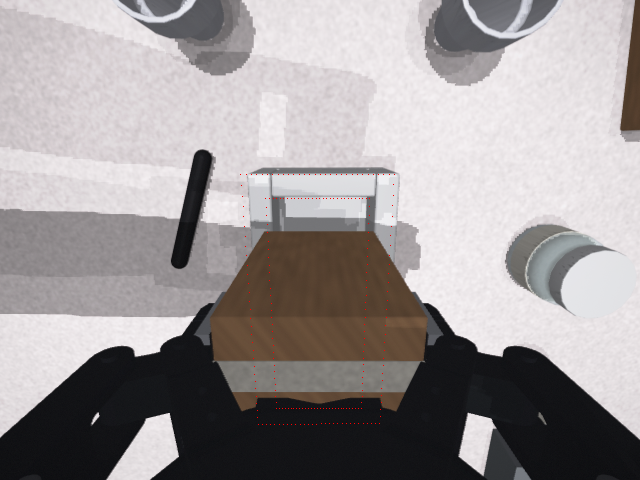

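Run:
```python
from w import *
from scipy.optimize import minimize
im=wrist()
# visible +y-end corners: outer top, measured pixels from the picture
P=np.array([[-.058,.117,.065],[.058,.117,.065],[-.04,.099,.065],[.04,.099,.065]])
b=P@rz(.016).T+[.5299,-.014,0]
uv=proj("wrist",b); print(uv)
# measured: find vertical-edge columns along rows
g=cv2.cvtColor(im,cv2.COLOR_RGB2GRAY).astype(float)
print(g[180:192,236:280].mean(0).round().astype(int)); print(g[180:192,360:410].mean(0).round().astype(int))
print(g[160:205,300:340].mean(1).round().astype(int))
print(ctrl.get_state()["eef_pos"],ctrl.get_state()["tcp_rot"])
```

```text
[[241.1833 176.9723]
 [394.5104 176.4288]
 [266.1033 200.5401]
 [369.7652 200.1734]]
[203 199 197 199 202 204 204 203 206 208 209 203 181 201 213 212 212 213
 214 220 221 221 220 220 221 221 221 221 221 221 219 218 212 192 162 129
 195 209 217 216 216 217 217 217]
[222 222 222 222 222 222 222 222 222 222 222 222 222 220 201 168 139 200
 219 229 229 229 229 229 228 228 228 227 226 220 220 220 220 220 219 219
 219 215 194 202 235 235 235 234 232 231 232 233 234 232]
[213 214 215 216 216 215 214 214 215 171 121 111 111 112 113 120 190 211
 223 223 223 222 222 222 222 222 221 221 221 221 220 219 214 214 212 210
 210 190 166 197 212 213 212 213 213]
[0.5283 0.0564 0.1779] [ 0.7019  0.7123  0.0001 -0.0003]
```

Wrist view: box's +y end at columns 248–398 vs. predicted 241–394, carton centred at 319.5, so the box is ~3 mm further +x than fitted. Correcting and lowering.

Call:
{"method": "move_arm", "body": {"plan": [{"x":0,"y":0.003,"z":0.03,"yaw":0,"fingers":0.5},{"x":0,"y":0.003,"z":0.06,"yaw":0,"fingers":0.5},{"x":0,"y":0.003,"z":0.085,"yaw":0,"fingers":0.5},{"x":0,"y":0.003,"z":0.1,"yaw":0,"fingers":0.5},{"x":0,"y":0.003,"z":0.1,"yaw":0,"fingers":0.5}]}}

```text
time: 3.75
eef_pos: [0.5315, 0.0579, 0.0779]
tcp_rot: [0.701, 0.713, -0.0, -0.001]
contact_force: [1.7, 0.1, -2.0]
opening: 0.816
finger_force: 49.7
```

```bash
python3 g.py .532 .055 .078 0.9
```

```text
t 3.8 pos [0.5315 0.0579 0.0779] psi 1.0 open 0.816 f 49.7 q6 -0.10
x -0.003 y 0.000 z -0.000 yaw 0.002
```

Call:
{"method": "move_arm", "body": {"plan": [{"x":0,"y":0,"z":0.0015,"yaw":0,"fingers":0.15},{"x":0,"y":0,"z":0.0015,"yaw":0,"fingers":0},{"x":0,"y":0,"z":0.0015,"yaw":0,"fingers":0},{"x":0,"y":0,"z":-0.03,"yaw":0,"fingers":0},{"x":0,"y":0,"z":-0.07,"yaw":0,"fingers":0}]}}

```text
time: 4.25
eef_pos: [0.5297, 0.0567, 0.1467]
tcp_rot: [0.701, 0.713, -0.002, -0.002]
contact_force: [0.6, -0.6, 0.2]
opening: 1.001
finger_force: 0.0
```

```bash
python3 g.py .565 -.340 .22 63
```

```text
t 4.2 pos [0.5297 0.0567 0.1467] psi 0.9 open 1.001 f 0.0 q6 -0.10
x -0.397 y 0.029 z -0.073 yaw -1.084
```

Call:
{"method": "move_arm", "body": {"plan": [{"x":0,"y":0,"z":-0.05,"yaw":-0.14,"fingers":0.3},{"x":-0.397,"y":0.029,"z":-0.073,"yaw":-1.084,"fingers":0.3},{"x":-0.397,"y":0.029,"z":-0.073,"yaw":-1.084,"fingers":0.3},{"x":-0.397,"y":0.029,"z":-0.073,"yaw":-1.084,"fingers":0.3},{"x":-0.397,"y":0.029,"z":-0.073,"yaw":-1.084,"fingers":0.3}]}}

```text
time: 4.75
eef_pos: [0.5485, -0.1289, 0.2096]
tcp_rot: [0.414, 0.91, 0.0, 0.001]
contact_force: [0.2, 0.5, -0.4]
opening: 0.697
finger_force: 0.0
```

```bash
python3 g.py .565 -.340 .22 63
```

```text
t 4.8 pos [ 0.5485 -0.1289  0.2096] psi 41.1 open 0.697 f 0.0 q6 -1.13
x -0.170 y -0.126 z -0.010 yaw -0.382
```

Call:
{"method": "move_arm", "body": {"plan": [{"x":-0.17,"y":-0.126,"z":-0.01,"yaw":-0.382,"fingers":0.3},{"x":-0.17,"y":-0.126,"z":-0.01,"yaw":-0.382,"fingers":0.3},{"x":-0.17,"y":-0.126,"z":-0.01,"yaw":-0.382,"fingers":0.3},{"x":-0.17,"y":-0.126,"z":-0.01,"yaw":-0.382,"fingers":0.3},{"x":-0.17,"y":-0.126,"z":-0.01,"yaw":-0.382,"fingers":0.3}]}}

```text
time: 5.25
eef_pos: [0.5635, -0.3434, 0.2193]
tcp_rot: [0.239, 0.971, -0.001, 0.001]
contact_force: [1.1, 0.1, 0.6]
opening: 0.701
finger_force: 0.0
```

```bash
python3 g.py .563 -.3425 .22 63
python3 - <<'E'
from w import *
im=wrist()
G=grads({"wrist":im})
p=[.6027,-.3628,-.47,.0278]
b=fit("cap",p,G,[.015,.015,0,0]); print(b)
for q,c in((p,(255,0,0)),(b[1],(0,255,0))):
  for x,y in proj("wrist",place("cap",q)): cv2.circle(im,(int(x),int(y)),0,c,-1)
cv2.imwrite("pics/w3.png",im[:,:,::-1])
E
```

```text
t 5.2 pos [ 0.5635 -0.3434  0.2193] psi 62.4 open 0.701 f 0.0 q6 -1.79
x 0.001 y 0.001 z -0.001 yaw -0.011
(np.float64(-41.05839538574219), array([ 0.6089, -0.3611, -0.47  ,  0.0278]))
```

View pics/w3.png

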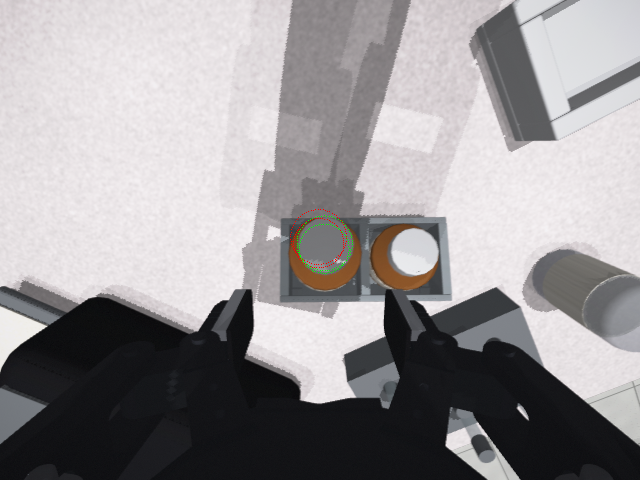

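Run:
```python
from w import *
im=wrist()
c=im[200:310,270:460]; c=cv2.convertScaleAbs(c,alpha=1.2)
cv2.imwrite("pics/w4.png",cv2.resize(c,None,fx=4,fy=4,interpolation=cv2.INTER_CUBIC)[:,:,::-1])
```

```text
(no output)
```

View pics/w4.png

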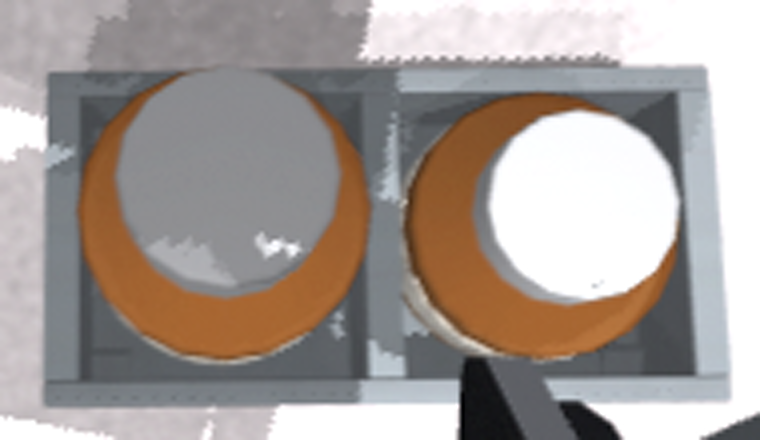

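```bash
python3 - <<'E'
from w import *
wrist()
p=unproj("wrist",(327.2,244.3),.131); print("cap top wrist",p)
e=unproj("wrist",(275,215),.06); print(e)
u=np.array([-np.sin(L)*np.cos(-.47),-np.sin(L)*np.sin(-.47),np.cos(L)])
print("grip",p-u*.014, u)
E
python3 g.py .563 -.3425 .094 63
```

```text
cap top wrist [ 0.5656 -0.334   0.131 ]
[ 0.5383 -0.372   0.06  ]
grip [ 0.5711 -0.3368  0.1184] [-0.3908  0.1985  0.8988]
t 5.4 pos [ 0.5637 -0.3385  0.2185] psi 62.5 open 0.698 f 0.0 q6 -1.79
x -0.001 y -0.004 z 0.125 yaw -0.008
```

Cap top centre at wrist pixel (327, 244); rack edges are level in the image. Relative to the tool the grip point is (−5, +6.5) mm; descending.

Call:
{"method": "move_arm", "body": {"plan": [{"x":-0.005,"y":0.006,"z":0.03,"yaw":0,"fingers":0.3},{"x":-0.005,"y":0.006,"z":0.07,"yaw":0,"fingers":0.3},{"x":-0.005,"y":0.006,"z":0.1,"yaw":0,"fingers":0.3},{"x":-0.005,"y":0.006,"z":0.122,"yaw":0,"fingers":0.3},{"x":-0.005,"y":0.006,"z":0.122,"yaw":0,"fingers":0.3}]}}

```text
time: 5.9
eef_pos: [0.5694, -0.3321, 0.0938]
tcp_rot: [0.235, 0.972, 0.001, -0.003]
contact_force: [-0.9, -0.8, 0.2]
opening: 0.694
finger_force: 0.2
```

Call:
{"method": "move_arm", "body": {"plan": [{"x":0,"y":0,"z":0,"yaw":0,"fingers":0.9},{"x":0,"y":0,"z":0,"yaw":0,"fingers":0.9},{"x":0,"y":0,"z":0,"yaw":0,"fingers":0.9},{"x":0,"y":0,"z":0,"yaw":0,"fingers":0.9},{"x":0,"y":0,"z":0,"yaw":0,"fingers":0.9}], "force": 50}}

```text
time: 6.4
eef_pos: [0.5691, -0.3367, 0.0997]
tcp_rot: [0.235, 0.972, -0.003, -0.002]
contact_force: [-10.6, -4.1, 6.4]
opening: 0.46
finger_force: 65.4
```

```bash
python3 g.py .531 -.06 .25 0.9
```

```text
t 6.4 pos [ 0.5691 -0.3367  0.0997] psi 62.8 open 0.460 f 65.4 q6 -1.78
x 0.161 y 0.229 z -0.150 yaw 1.080
```

Call:
{"method": "move_arm", "body": {"plan": [{"x":0.009,"y":0,"z":-0.018,"yaw":0,"fingers":0.9},{"x":0.022,"y":0,"z":-0.045,"yaw":0,"fingers":0.9},{"x":0.035,"y":0,"z":-0.072,"yaw":0,"fingers":0.9},{"x":0.04,"y":0,"z":-0.11,"yaw":0,"fingers":0.9},{"x":0.06,"y":0.03,"z":-0.12,"yaw":0.1,"fingers":0.9}]}}

```text
time: 6.9
eef_pos: [0.5334, -0.2833, 0.223]
tcp_rot: [0.287, 0.958, -0.002, 0.005]
contact_force: [1.6, 0.0, -0.9]
opening: 0.453
finger_force: 64.7
```

```bash
python3 g.py .532 -.06 .22 0.9
```

```text
t 6.9 pos [ 0.5334 -0.2833  0.223 ] psi 56.6 open 0.453 f 64.7 q6 -1.64
x 0.124 y 0.186 z 0.003 yaw 0.973
```

Call:
{"method": "move_arm", "body": {"plan": [{"x":0.14,"y":0.202,"z":0,"yaw":0.973,"fingers":0.9},{"x":0.14,"y":0.202,"z":0,"yaw":0.973,"fingers":0.9},{"x":0.14,"y":0.202,"z":0,"yaw":0.973,"fingers":0.9},{"x":0.14,"y":0.202,"z":0,"yaw":0.973,"fingers":0.9},{"x":0.14,"y":0.202,"z":0,"yaw":0.973,"fingers":0.9}]}}

```text
time: 7.4
eef_pos: [0.5241, -0.0387, 0.2172]
tcp_rot: [0.605, 0.797, 0.001, 0.0]
contact_force: [0.9, 0.3, -1.7]
opening: 0.456
finger_force: 64.7
```

```bash
python3 g.py .532 -.031 .22 0.9
```

```text
t 7.4 pos [ 0.5241 -0.0387  0.2172] psi 15.6 open 0.456 f 64.7 q6 -0.54
x 0.005 y 0.010 z -0.003 yaw 0.257
```

Call:
{"method": "move_arm", "body": {"plan": [{"x":0.005,"y":0.008,"z":0,"yaw":0.13,"fingers":0.9},{"x":0.005,"y":0.008,"z":0,"yaw":0.257,"fingers":0.9},{"x":0.005,"y":0.008,"z":0.03,"yaw":0.257,"fingers":0.9},{"x":0.005,"y":0.008,"z":0.05,"yaw":0.257,"fingers":0.9},{"x":0.005,"y":0.008,"z":0.05,"yaw":0.257,"fingers":0.9}]}}

```text
time: 7.9
eef_pos: [0.5284, -0.033, 0.1635]
tcp_rot: [0.699, 0.715, -0.001, -0.003]
contact_force: [0.4, -0.2, -1.7]
opening: 0.458
finger_force: 64.7
```

```bash
python3 g.py .532 -.031 .22 0.9;  python3 - <<'E'
from w import *
im=wrist()[:,100:540]; s=cv2.resize(ctrl.read_camera("scene")[130:290,220:400],None,fx=2,fy=2)
W=np.zeros((480,800,3),np.uint8); W[:,:440]=im; W[:320,440:800]=s
cv2.imwrite("pics/w5.png",W[:,:,::-1])
E
```

```text
t 7.9 pos [ 0.5284 -0.033   0.1635] psi 1.2 open 0.458 f 64.7 q6 -0.28
x 0.002 y 0.004 z -0.057 yaw 0.006
```

View pics/w5.png

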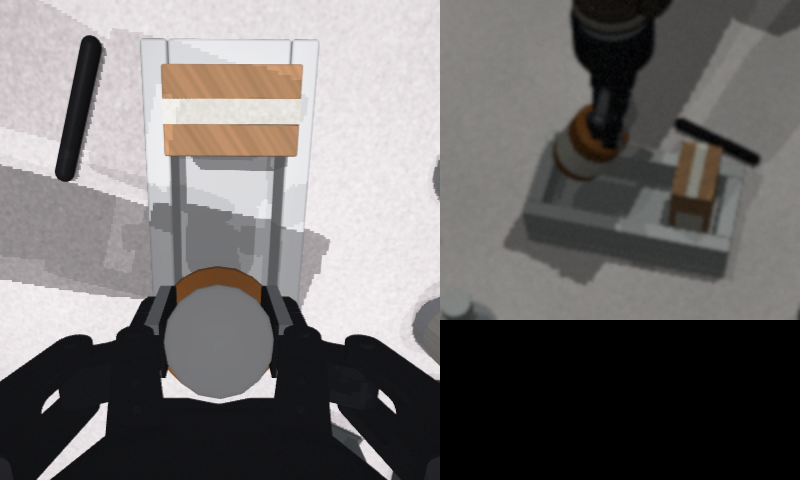

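Wrist: carton sits in the box between its walls, bottle still leaning ~26° toward +y; box centreline (col ~229) is ~7 mm toward +x of the tool (col 219). Shifting and lowering.

Call:
{"method": "move_arm", "body": {"plan": [{"x":0,"y":0.007,"z":0.01,"yaw":0,"fingers":0.9},{"x":0,"y":0.007,"z":0.03,"yaw":0,"fingers":0.9},{"x":0,"y":0.007,"z":0.05,"yaw":0,"fingers":0.9},{"x":0,"y":0.007,"z":0.062,"yaw":0,"fingers":0.9},{"x":0,"y":0.007,"z":0.062,"yaw":0,"fingers":0.9}]}}

```text
time: 8.5
eef_pos: [0.5375, -0.0349, 0.1032]
tcp_rot: [0.7, 0.714, -0.001, -0.001]
contact_force: [-0.2, 0.3, -3.0]
opening: 0.458
finger_force: 64.8
```

```bash
python3 g.py .535 -.031 .097 0.9; python3 -c "
from plant import ctrl
print(ctrl.get_state()['contact_force'])"
```

```text
t 8.5 pos [ 0.5375 -0.0349  0.1032] psi 1.1 open 0.458 f 64.8 q6 -0.27
x 0.004 y -0.002 z 0.006 yaw 0.004
[-0.20297065  0.29969775 -2.9660837 ]
```

Call:
{"method": "move_arm", "body": {"plan": [{"x":0,"y":0,"z":0.004,"yaw":0,"fingers":0.9},{"x":0,"y":0,"z":0.007,"yaw":0,"fingers":0.9},{"x":0,"y":0,"z":0.007,"yaw":0,"fingers":0.9}], "force": 25}}

```text
time: 8.8
eef_pos: [0.5387, -0.0353, 0.0982]
tcp_rot: [0.7, 0.714, 0.0, 0.0]
contact_force: [0.1, -0.2, -2.2]
opening: 0.454
finger_force: 64.8
```

Call:
{"method": "move_arm", "body": {"plan": [{"x":0,"y":0,"z":0.004,"yaw":0,"fingers":0.8},{"x":0,"y":0,"z":0.007,"yaw":0,"fingers":0.8},{"x":0,"y":0,"z":0.007,"yaw":0,"fingers":0.8}], "force": 25}}

```text
time: 9.1
eef_pos: [0.539, -0.0353, 0.0919]
tcp_rot: [0.7, 0.714, 0.0, 0.0]
contact_force: [-1.3, 0.6, 2.8]
opening: 0.453
finger_force: 65.6
```

Call:
{"method": "move_arm", "body": {"plan": [{"x":-0.01,"y":0,"z":-0.0005,"yaw":0,"fingers":0.57},{"x":-0.02,"y":0,"z":-0.001,"yaw":0,"fingers":0.57},{"x":-0.03,"y":0,"z":0,"yaw":0,"fingers":0.57},{"x":-0.04,"y":0,"z":0.002,"yaw":0,"fingers":0.57},{"x":-0.047,"y":0,"z":0.003,"yaw":0,"fingers":0.57}], "force": 20}}

```text
time: 9.6
eef_pos: [0.5413, -0.0776, 0.0916]
tcp_rot: [0.702, 0.712, 0.006, -0.004]
contact_force: [-4.0, 32.3, 27.8]
opening: 0.459
finger_force: 54.6
```

```bash
python3 g.py .535 -.078 .089 0.9;  python3 - <<'E'
from w import *
im=wrist()[:,100:540]; s=cv2.resize(ctrl.read_camera("scene")[150:290,220:400],None,fx=2,fy=2)
W=np.zeros((480,800,3),np.uint8); W[:,:440]=im; W[:280,440:800]=s
cv2.imwrite("pics/w6.png",W[:,:,::-1])
E
```

```text
t 9.6 pos [ 0.5413 -0.0776  0.0916] psi 0.8 open 0.459 f 54.6 q6 -0.36
x -0.000 y -0.006 z 0.003 yaw -0.001
```

View pics/w6.png

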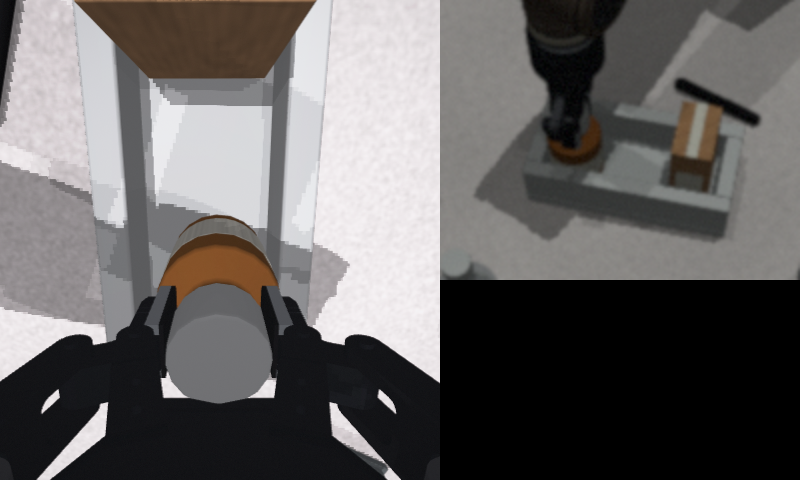

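Bottle is essentially upright at the −y end (side of body and cap visible, base pressing the end wall). Easing off, releasing and rising.

Call:
{"method": "move_arm", "body": {"plan": [{"x":0.003,"y":-0.002,"z":0,"yaw":0,"fingers":0.57},{"x":0.004,"y":-0.003,"z":0,"yaw":0,"fingers":0.45},{"x":0.004,"y":-0.003,"z":0,"yaw":0,"fingers":0.3},{"x":0.004,"y":-0.003,"z":0,"yaw":0,"fingers":0.2},{"x":0.004,"y":-0.003,"z":-0.02,"yaw":0,"fingers":0.2}]}}

```text
time: 10.2
eef_pos: [0.5334, -0.0781, 0.1044]
tcp_rot: [0.7, 0.714, -0.002, -0.003]
contact_force: [-0.7, -0.4, -0.6]
opening: 0.799
finger_force: 0.0
```

Call:
{"method": "move_arm", "body": {"plan": [{"x":0,"y":0,"z":-0.05,"yaw":0,"fingers":0.1},{"x":0.0,"y":0,"z":-0.1,"yaw":0,"fingers":0},{"x":0.04,"y":0,"z":-0.11,"yaw":0,"fingers":0},{"x":0.09,"y":-0.02,"z":-0.11,"yaw":0,"fingers":0},{"x":0.13,"y":-0.04,"z":-0.11,"yaw":0,"fingers":0}]}}

```text
time: 10.7
eef_pos: [0.4935, 0.0513, 0.2182]
tcp_rot: [0.701, 0.713, 0.0, 0.0]
contact_force: [0.5, 1.2, -0.1]
opening: 0.998
finger_force: 0.0
```

```bash
python3 g.py .428 .225 .17 0.9
```

```text
t 10.7 pos [0.4935 0.0513 0.2182] psi 1.0 open 0.998 f 0.0 q6 -0.12
x 0.175 y -0.062 z 0.048 yaw 0.002
```

Call:
{"method": "move_arm", "body": {"plan": [{"x":0.045,"y":-0.016,"z":0,"yaw":0,"fingers":0},{"x":0.09,"y":-0.032,"z":0,"yaw":0,"fingers":0},{"x":0.135,"y":-0.048,"z":0,"yaw":0,"fingers":0},{"x":0.175,"y":-0.062,"z":0.02,"yaw":0,"fingers":0},{"x":0.175,"y":-0.062,"z":0.02,"yaw":0,"fingers":0}]}}

```text
time: 11.2
eef_pos: [0.4246, 0.2272, 0.1946]
tcp_rot: [0.698, 0.716, -0.002, -0.002]
contact_force: [-0.9, -0.2, -0.1]
opening: 1.0
finger_force: 0.0
```

```bash
cat > p.py <<'E'
import sys
from w import *
# pot rim fit in the wrist image, relative to the tool; then check bottle/carton tops from top camera
im=wrist(); s=ctrl.get_state(); G=grads({"wrist":im})
b=fit("pot",[float(sys.argv[1]),float(sys.argv[2]),0],G,[.012,.012,0]); print("pot wrist",b)
I=np.linalg.inv(M["wrist"]["cam_to_world"]); Tt=ctrl.camera_model("wrist")["tool_from_camera"]
q=Tt@I@np.array([b[1][0],b[1][1],.09,1]); print("rim centre in tool",q[:3])
if len(sys.argv)>3:
    T=grads({n:ctrl.read_camera(n) for n in("top","scene")})
    MOD["capup"]=circ(.02,.13); MOD["ct"]=rect(.07,.044,.125)
    for n in ("top","scene"):
        print(n,fit("capup",[.535,-.08,0],{n:T[n]},[.015,.015,0]),fit("ct",[.533,.057,.016],{n:T[n]},[.01,.01,.1]),fit("box",[.531,-.014,.016],{n:T[n]},[.008,.008,.04]))
E
python3 p.py .4276 .2258 1;python3 g.py .428 .225 .17 0.9
```

```text
pot wrist (np.float64(-52.749732971191406), array([0.4291, 0.2275, 0.    ]))
rim centre in tool [0.0003 0.0052 0.1046]
top (np.float64(-60.0), array([ 0.5425, -0.08  ,  0.    ])) (np.float64(-59.132137298583984), array([0.5296, 0.0541, 0.0432])) (np.float64(-54.26691818237305), array([ 0.5302, -0.0133, -0.005 ]))
scene (np.float64(-50.70763397216797), array([ 0.6444, -0.086 ,  0.    ])) (np.float64(-60.0), array([0.5324, 0.0542, 0.016 ])) (np.float64(-46.20151138305664), array([ 0.5355, -0.0145,  0.0236]))
t 11.3 pos [0.4283 0.2241 0.1974] psi 1.1 open 1.002 f 0.0 q6 0.25
x 0.001 y -0.000 z 0.027 yaw 0.004
```

Call:
{"method": "move_arm", "body": {"plan": [{"x":0,"y":0.002,"z":0.045,"yaw":0,"fingers":0},{"x":0,"y":0.002,"z":0.09,"yaw":0,"fingers":0},{"x":0,"y":0.002,"z":0.125,"yaw":0,"fingers":0},{"x":0,"y":0.002,"z":0.147,"yaw":0,"fingers":0},{"x":0,"y":0.002,"z":0.147,"yaw":0,"fingers":0}]}}

```text
time: 11.85
eef_pos: [0.4286, 0.2223, 0.0477]
tcp_rot: [0.701, 0.713, -0.003, -0.002]
contact_force: [0.0, -0.2, 0.6]
opening: 1.001
finger_force: 0.0
```

Call:
{"method": "move_arm", "body": {"plan": [{"x":0,"y":0,"z":0,"yaw":0,"fingers":0.5},{"x":0,"y":0,"z":0,"yaw":0,"fingers":0.5},{"x":0,"y":0,"z":0,"yaw":0,"fingers":0.5},{"x":0,"y":0,"z":0,"yaw":0,"fingers":0.5},{"x":0,"y":0,"z":0,"yaw":0,"fingers":0.5}], "force": 30}}

```text
time: 12.35
eef_pos: [0.4319, 0.2251, 0.0526]
tcp_rot: [0.7, 0.714, 0.002, 0.001]
contact_force: [0.2, -0.8, 5.6]
opening: 0.767
finger_force: 33.2
```

```bash
python3 g.py .533 -.008 .20 0.9
```

```text
t 12.3 pos [0.4319 0.2251 0.0526] psi 1.2 open 0.767 f 33.2 q6 0.25
x -0.235 y 0.096 z -0.147 yaw 0.004
```

Call:
{"method": "move_arm", "body": {"plan": [{"x":0,"y":0,"z":-0.045,"yaw":0,"fingers":0.5},{"x":0,"y":0,"z":-0.09,"yaw":0,"fingers":0.5},{"x":-0.01,"y":0.005,"z":-0.135,"yaw":0,"fingers":0.5},{"x":-0.025,"y":0.012,"z":-0.175,"yaw":0,"fingers":0.5},{"x":-0.06,"y":0.03,"z":-0.18,"yaw":0,"fingers":0.5}]}}

```text
time: 12.85
eef_pos: [0.4636, 0.1668, 0.2375]
tcp_rot: [0.699, 0.715, 0.005, 0.003]
contact_force: [1.3, -0.8, -1.1]
opening: 0.768
finger_force: 34.1
```

```bash
python3 g.py .533 -.008 .23 0.9
```

```text
t 12.8 pos [0.4636 0.1668 0.2375] psi 1.4 open 0.768 f 34.1 q6 0.11
x -0.176 y 0.065 z 0.008 yaw 0.008
```

Call:
{"method": "move_arm", "body": {"plan": [{"x":-0.045,"y":0.017,"z":0.004,"yaw":0,"fingers":0.5},{"x":-0.09,"y":0.034,"z":0.006,"yaw":0,"fingers":0.5},{"x":-0.135,"y":0.05,"z":0.006,"yaw":0,"fingers":0.5},{"x":-0.177,"y":0.066,"z":0.006,"yaw":0.006,"fingers":0.5},{"x":-0.177,"y":0.066,"z":0.006,"yaw":0.006,"fingers":0.5}]}}

```text
time: 13.35
eef_pos: [0.5319, -0.0147, 0.2245]
tcp_rot: [0.704, 0.71, -0.001, 0.001]
contact_force: [-0.1, 0.3, -0.5]
opening: 0.771
finger_force: 34.0
```

```bash
python3 g.py .533 -.0085 .068 0.9
python3 - <<'E'
from w import *
# tool position relative to carton and bottle as the wrist camera sees it (same camera, so bias cancels)
im=wrist(); G=grads({"wrist":im})
t=rect(.07,.044,.125); MOD["ct"]=t
print(fit("ct",[.533,.056,.016],G,[.012,.012,.08]))
MOD["bi"]=np.array([[sx*.04,y,.065] for sx in(-1,1) for y in np.linspace(-.03,.09,60)]); print(fit("bi",[.533,-.014,.016],G,[.012,0,.05]))
# bottle cap from top camera
cv2.imwrite("pics/w7.png",im[:,:,::-1])
E
```

```text
t 13.3 pos [ 0.5319 -0.0147  0.2245] psi 0.5 open 0.771 f 34.0 q6 -0.23
x 0.006 y 0.001 z 0.157 yaw -0.008
(np.float64(-55.28800582885742), array([0.533 , 0.0541, 0.0125]))
(np.float64(-48.2176399230957), array([ 0.5336, -0.014 , -0.0321]))
```

Call:
{"method": "move_arm", "body": {"plan": [{"x":0.004,"y":0.001,"z":0.045,"yaw":0,"fingers":0.5},{"x":0.004,"y":0.001,"z":0.09,"yaw":0,"fingers":0.5},{"x":0.004,"y":0.001,"z":0.125,"yaw":0,"fingers":0.5},{"x":0.004,"y":0.001,"z":0.15,"yaw":0,"fingers":0.5},{"x":0.004,"y":0.001,"z":0.155,"yaw":0,"fingers":0.5}]}}

```text
time: 13.9
eef_pos: [0.5285, -0.0046, 0.0672]
tcp_rot: [0.701, 0.713, -0.003, -0.004]
contact_force: [-4.3, -1.4, 8.6]
opening: 0.765
finger_force: 32.2
```

```bash
python3 g.py .533 -.0085 .066 0.9
```

```text
t 13.9 pos [ 0.5285 -0.0046  0.0672] psi 0.9 open 0.765 f 32.2 q6 -0.22
x -0.004 y 0.004 z 0.001 yaw 0.000
```

Call:
{"method": "move_arm", "body": {"plan": [{"x":0,"y":0,"z":0,"yaw":0,"fingers":0.1},{"x":0,"y":0,"z":0,"yaw":0,"fingers":0},{"x":0,"y":0,"z":0,"yaw":0,"fingers":0},{"x":0,"y":0,"z":-0.04,"yaw":0,"fingers":0},{"x":0,"y":0,"z":-0.09,"yaw":0,"fingers":0}]}}

```text
time: 14.4
eef_pos: [0.5299, -0.0058, 0.1588]
tcp_rot: [0.702, 0.712, -0.001, -0.002]
contact_force: [1.6, 0.2, 0.1]
opening: 0.997
finger_force: 0.0
```

Call:
{"method": "move_arm", "body": {"plan": [{"x":0,"y":0,"z":-0.03,"yaw":0,"fingers":0},{"x":0.045,"y":0.02,"z":-0.045,"yaw":0,"fingers":0},{"x":0.09,"y":0.04,"z":-0.045,"yaw":0,"fingers":0},{"x":0.135,"y":0.06,"z":-0.045,"yaw":0,"fingers":0},{"x":0.18,"y":0.08,"z":-0.045,"yaw":0,"fingers":0}]}}

```text
time: 14.9
eef_pos: [0.6102, 0.1768, 0.2065]
tcp_rot: [0.702, 0.712, 0.001, 0.001]
contact_force: [1.2, -1.2, 0.0]
opening: 1.005
finger_force: 0.0
```

```bash
python3 g.py .641 .2205 .195 0.9
```

```text
t 14.9 pos [0.6102 0.1768 0.2065] psi 0.8 open 1.005 f 0.0 q6 0.11
x 0.043 y 0.031 z 0.012 yaw -0.002
```

Call:
{"method": "move_arm", "body": {"plan": [{"x":0.03,"y":0.022,"z":0.012,"yaw":0,"fingers":0},{"x":0.043,"y":0.031,"z":0.012,"yaw":0,"fingers":0},{"x":0.043,"y":0.031,"z":0.012,"yaw":0,"fingers":0},{"x":0.043,"y":0.031,"z":0.012,"yaw":0,"fingers":0}]}}

```text
time: 15.3
eef_pos: [0.6396, 0.2181, 0.1934]
tcp_rot: [0.702, 0.712, 0.0, 0.0]
contact_force: [-0.5, -0.7, -0.5]
opening: 1.002
finger_force: 0.0
```

```bash
python3 p.py .641 .2205; python3 g.py .641 .2205 .049 0.9
python3 - <<'E'
from h import *
T=grads({n:ctrl.read_camera(n) for n in("top","scene")})
MOD["capup"]=circ(.02,.13); MOD["pb"]=MOD["pot"]+[0,0,.015];MOD["box"]=MOD["box"]
for n in T: print(n,"cap",fit("capup",[.535,-.08,0],{n:T[n]},[.015,.015,0]),"pot",fit("pb",[.533,-.007,0],{n:T[n]},[.012,.012,0]))
print(fit("capup",[.535,-.08,0],T,[.015,.015,0]),fit("pb",[.533,-.007,0],T,[.012,.012,0]))
E
```

```text
pot wrist (np.float64(-55.26841354370117), array([0.6429, 0.2218, 0.    ]))
rim centre in tool [0.0037 0.0033 0.1034]
t 15.3 pos [0.6396 0.2176 0.1935] psi 0.8 open 1.000 f 0.0 q6 0.16
x 0.003 y 0.001 z 0.145 yaw -0.002
top cap (np.float64(-60.0), array([ 0.5425, -0.08  ,  0.    ])) pot (np.float64(-59.97467041015625), array([ 0.5294, -0.0081,  0.    ]))
scene cap (np.float64(-48.32935333251953), array([ 0.5827, -0.0805,  0.    ])) pot (np.float64(-59.85755920410156), array([ 0.5294, -0.0048,  0.    ]))
(np.float64(-110.8341293334961), array([0.5284, 0.0003, 0.    ])) (np.float64(-119.72373962402344), array([ 0.5301, -0.0048,  0.    ]))
```

Call:
{"method": "move_arm", "body": {"plan": [{"x":0.003,"y":0.002,"z":0.045,"yaw":0,"fingers":0},{"x":0.003,"y":0.002,"z":0.09,"yaw":0,"fingers":0},{"x":0.003,"y":0.002,"z":0.125,"yaw":0,"fingers":0},{"x":0.003,"y":0.002,"z":0.145,"yaw":0,"fingers":0},{"x":0.003,"y":0.002,"z":0.145,"yaw":0,"fingers":0}]}}

```text
time: 15.95
eef_pos: [0.6385, 0.2195, 0.0437]
tcp_rot: [0.703, 0.711, -0.003, -0.002]
contact_force: [0.6, -0.4, -0.2]
opening: 1.0
finger_force: 0.0
```

Call:
{"method": "move_arm", "body": {"plan": [{"x":0,"y":0,"z":0,"yaw":0,"fingers":0.5},{"x":0,"y":0,"z":0,"yaw":0,"fingers":0.5},{"x":0,"y":0,"z":0,"yaw":0,"fingers":0.5},{"x":0,"y":0,"z":0,"yaw":0,"fingers":0.5},{"x":0,"y":0,"z":0,"yaw":0,"fingers":0.5}], "force": 30}}

```text
time: 16.45
eef_pos: [0.6431, 0.2214, 0.0501]
tcp_rot: [0.702, 0.712, 0.001, 0.001]
contact_force: [-1.7, -0.2, 6.1]
opening: 0.775
finger_force: 33.9
```

Call:
{"method": "move_arm", "body": {"plan": [{"x":0,"y":0,"z":-0.045,"yaw":0,"fingers":0.5},{"x":0,"y":0,"z":-0.09,"yaw":0,"fingers":0.5},{"x":-0.01,"y":0,"z":-0.135,"yaw":0,"fingers":0.5},{"x":-0.025,"y":-0.012,"z":-0.175,"yaw":0,"fingers":0.5},{"x":-0.06,"y":-0.03,"z":-0.19,"yaw":0,"fingers":0.5}]}}

```text
time: 16.95
eef_pos: [0.6146, 0.1621, 0.2439]
tcp_rot: [0.701, 0.713, 0.004, 0.003]
contact_force: [0.3, -0.6, -0.4]
opening: 0.772
finger_force: 34.3
```

```bash
python3 g.py .530 -.006 .24 0.9
```

```text
t 16.9 pos [0.6146 0.1621 0.2439] psi 1.0 open 0.772 f 34.3 q6 0.08
x -0.167 y -0.087 z 0.004 yaw 0.001
```

Call:
{"method": "move_arm", "body": {"plan": [{"x":-0.043,"y":-0.022,"z":0.004,"yaw":0,"fingers":0.5},{"x":-0.086,"y":-0.044,"z":0.004,"yaw":0,"fingers":0.5},{"x":-0.13,"y":-0.066,"z":0.004,"yaw":0,"fingers":0.5},{"x":-0.167,"y":-0.087,"z":0.004,"yaw":0,"fingers":0.5},{"x":-0.167,"y":-0.087,"z":0.004,"yaw":0,"fingers":0.5}]}}

```text
time: 17.45
eef_pos: [0.5257, -0.0107, 0.2333]
tcp_rot: [0.704, 0.71, -0.001, -0.0]
contact_force: [-0.4, 1.0, -1.1]
opening: 0.773
finger_force: 34.3
```

Call:
{"method": "move_arm", "body": {"plan": [{"x":0,"y":0,"z":0.04,"yaw":0,"fingers":0.5},{"x":0,"y":0,"z":0.065,"yaw":0,"fingers":0.5},{"x":0,"y":0,"z":0.065,"yaw":0,"fingers":0.5}]}}

```text
time: 17.75
eef_pos: [0.5248, -0.0064, 0.1642]
tcp_rot: [0.702, 0.712, -0.002, -0.004]
contact_force: [-0.0, -0.5, -1.8]
opening: 0.773
finger_force: 34.2
```

```bash
python3 - <<'E'
from w import *
# average pose over some readings; also upper and lower pot as both fixed cameras see them
e=[]
for i in range(6): e.append(ctrl.get_state()["eef_pos"]); t=ctrl.read_camera("top")
s=ctrl.read_camera("scene"); print("eef",np.mean(e,0),np.std(e,0))
W=np.hstack([cv2.resize(t[220:320,260:400],None,fx=2.8,fy=2.8),cv2.resize(s[150:290,250:390],None,fx=2.8,fy=2.8)[:280]])
cv2.imwrite("pics/w8.png",W[:,:,::-1])
E
python3 g.py .5295 -.0055 .1 .9
```

```text
eef [ 0.5277 -0.0069  0.1686] [0.0016 0.0003 0.0024]
t 18.1 pos [ 0.5289 -0.0074  0.1706] psi 0.8 open 0.776 f 34.3 q6 -0.22
x 0.002 y 0.001 z 0.071 yaw -0.002
```

Call:
{"method": "move_arm", "body": {"plan": [{"x":0.0015,"y":0.001,"z":0.015,"yaw":0,"fingers":0.5},{"x":0.0015,"y":0.001,"z":0.03,"yaw":0,"fingers":0.5},{"x":0.0015,"y":0.001,"z":0.045,"yaw":0,"fingers":0.5},{"x":0.0015,"y":0.001,"z":0.057,"yaw":0,"fingers":0.5},{"x":0.0015,"y":0.001,"z":0.063,"yaw":0,"fingers":0.5}]}}

```text
time: 18.6
eef_pos: [0.5285, -0.005, 0.105]
tcp_rot: [0.703, 0.712, 0.0, -0.002]
contact_force: [-1.4, 4.2, 10.0]
opening: 0.771
finger_force: 35.1
```

```bash
python3 g.py .5295 -.0055 .1 .9
```

```text
t 18.6 pos [ 0.5285 -0.005   0.105 ] psi 0.7 open 0.771 f 35.1 q6 -0.22
x -0.001 y 0.001 z 0.005 yaw -0.003
```

Call:
{"method": "move_arm", "body": {"plan": [{"x":-0.001,"y":0,"z":0,"yaw":0,"fingers":0.1},{"x":-0.001,"y":0,"z":0,"yaw":0,"fingers":0},{"x":-0.001,"y":0,"z":0,"yaw":0,"fingers":0},{"x":-0.001,"y":0,"z":-0.04,"yaw":0,"fingers":0},{"x":-0.001,"y":0,"z":-0.085,"yaw":0,"fingers":0}]}}

```text
time: 19.1
eef_pos: [0.5271, -0.0067, 0.1895]
tcp_rot: [0.702, 0.712, -0.002, -0.002]
contact_force: [1.9, -1.0, 1.0]
opening: 0.995
finger_force: 0.0
```

Call:
{"method": "move_arm", "body": {"plan": [{"x":0,"y":-0.04,"z":-0.03,"yaw":0,"fingers":0},{"x":0,"y":-0.08,"z":-0.04,"yaw":0,"fingers":0},{"x":0.04,"y":-0.1,"z":-0.04,"yaw":0,"fingers":0},{"x":0.085,"y":-0.1,"z":-0.04,"yaw":0,"fingers":0},{"x":0.13,"y":-0.1,"z":-0.04,"yaw":0,"fingers":0}]}}

```text
time: 19.6
eef_pos: [0.4266, 0.1225, 0.2317]
tcp_rot: [0.703, 0.711, 0.001, 0.001]
contact_force: [1.3, -0.1, -0.1]
opening: 0.997
finger_force: 0.0
```

```bash
python3 - <<'E'
from w import *
t=ctrl.read_camera("top"); s=ctrl.read_camera("scene"); w=wrist()
T=grads({"top":t,"scene":s})
for z in (.090+.015+.033,.105+.036,.105+.045,.105+.055):
    MOD["u"]=np.vstack([circ(.033,z),circ(.0295,z)]); print(z,fit("u",[.53,-.006,0],T,[.01,.01,0]))
MOD["capup"]=circ(.02,.13); print(fit("capup",[.534,-.08,0],{"top":T["top"]},[.012,.012,0]))
W=np.zeros((600,800,3),np.uint8)
A=cv2.resize(t[225:315,260:400],None,fx=2.85,fy=2.85,interpolation=2); W[:A.shape[0],:A.shape[1]]=A
B=cv2.resize(s[170:290,240:380],None,fx=2.85,fy=2.85,interpolation=2); W[:B.shape[0],400:400+B.shape[1]]=B
C=cv2.resize(w,(340,255)); W[345:,0:340]=C
B=cv2.resize(s[130:280,120:270],None,fx=1.7,fy=1.7); W[345:600,400:655]=B
cv2.imwrite("pics/end.png",W[:,:,::-1])
E
python3 g.py
```

```text
0.138 (np.float64(-119.18087005615234), array([ 0.5267, -0.0063,  0.    ]))
0.141 (np.float64(-118.4151611328125), array([ 0.5289, -0.0059,  0.    ]))
0.15 (np.float64(-115.42062377929688), array([ 0.5323, -0.0033,  0.    ]))
0.16 (np.float64(-104.71826934814453), array([ 0.5396, -0.0019,  0.    ]))
(np.float64(-60.0), array([ 0.54, -0.08,  0.  ]))
t 19.8 pos [0.4266 0.1236 0.2311] psi 1.1 open 0.996 f 0.0 q6 0.03
```

View pics/end.png

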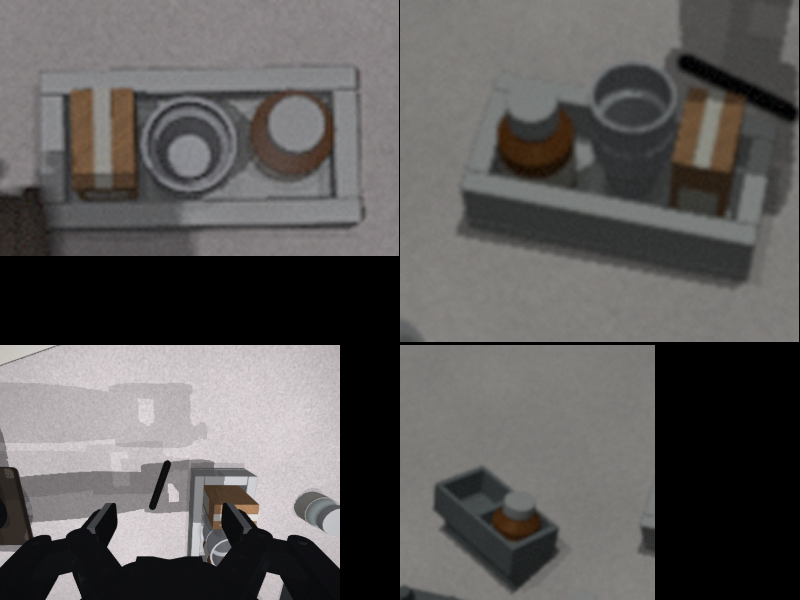

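Run:
```python
from h import *
s=ctrl.read_camera("scene");t=ctrl.read_camera("top")
for n,im in(("top",t),("scene",s)):
    h=cv2.cvtColor(im,cv2.COLOR_RGB2HSV); m=((h[...,0]<16)&(h[...,1]>110)).astype(np.uint8)
    # compare amber mask with the model's body top ring/silhouette for upright and tilted hypotheses
    uv=proj(n,np.array([[.533,-.08,.06]]))[0]; R=(slice(int(uv[1])-28,int(uv[1])+28),slice(int(uv[0])-28,int(uv[0])+28))
    k=np.zeros_like(m); k[R]=m[R]; cap=None
    globals().setdefault("K",{})[n]=k; print(n,k.sum())
A=np.linspace(0,6.283,40)
prof=[(.031,0.034),(.031,.07),(.017,.08),(.017,.087)]; cp=[(.02,.087),(.02,.115)]
def ring(pr,R,o): return np.vstack([np.c_[r*np.cos(A),r*np.sin(A),0*A+z] for r,z in pr])@R.T+o
def sil(n,P,im): cv2.fillConvexPoly(im,cv2.convexHull((proj(n,P)*16).astype(np.int32)),1,lineType=8,shift=4) 
def cost(p,wall=True):
    c=0; from_=cv2.Rodrigues(np.array([p[2],p[3],0.]))[0]; o=[p[0],p[1],.015]
    for n in K:
        b=np.zeros((480,640),np.uint8); sil(n,ring(prof[:2],from_,o),b); sil(n,ring(prof[1:],from_,o),b)
        q=np.zeros_like(b); sil(n,ring(cp,from_,o),q); b[q>0]=0
        c+=(b!=K[n]).sum()
    return float(c)
from scipy.optimize import differential_evolution
r=differential_evolution(cost,[(.515,.55),(-.095,-.065),(-.25,.25),(-.25,.25)],seed=1,maxiter=60); print(r.x,r.fun,cost([r.x[0],r.x[1],0,0]))
r=differential_evolution(lambda v:cost([*v,0,0]),[(.515,.55),(-.095,-.065)],seed=1,maxiter=40); print(r.x,r.fun)
```

```text
top 70
scene 298
[ 0.5289 -0.0897 -0.1044  0.1125] 561.0 756.0
[ 0.5394 -0.08  ] 593.0
```

Run:
```python
from h import *
f=lambda u,v:(260+u/2.85-.3,225+v/2.85-.3)
print("top cap",unproj("top",f(297,123),.13))
for nm,p in dict(left=(250,137),right=(333,137),bot=(291,178)).items(): print(nm,unproj("top",f(*p),.085))
g=lambda u,v:(240+(u-400)/2.85-.3,170+v/2.85-.3)
print("scene cap",unproj("scene",g(532,97),.13))
for nm,p in dict(left=(497,138),right=(574,138),bot=(536,172)).items(): print(nm,unproj("scene",g(*p),.085))
# model: where would an upright bottle's extremes be in both crops
a=np.linspace(0,6.283,200)
for n,o,q in(("top",(260,225),0),("scene",(240,170),400)):
    for c in((.534,-.08),(.537,-.08)):
        for r,z in((.02,.13),(.031,.085)):
            uv=(proj(n,np.c_[c[0]+r*np.cos(a),c[1]+r*np.sin(a),0*a+z])-o+.3)*2.85+[q,0]; print(n,c,z,uv.min(0),uv.max(0))
```

```text
top cap [ 0.54   -0.0803  0.13  ]
left [ 0.5355 -0.0492  0.085 ]
right [ 0.5352 -0.1089  0.085 ]
bot [ 0.5058 -0.0783  0.085 ]
scene cap [ 0.539  -0.0803  0.13  ]
left [ 0.5531 -0.1075  0.085 ]
right [ 0.5393 -0.0489  0.085 ]
bot [ 0.5763 -0.0696  0.085 ]
top (0.534, -0.08) 0.13 [267.9558 103.0221] [325.578 160.28 ]
top (0.534, -0.08) 0.085 [249.7734  96.2059] [335.9087 181.8603]
top (0.537, -0.08) 0.13 [267.8998  98.7528] [325.4983 155.9637]
top (0.537, -0.08) 0.085 [249.7267  92.0966] [335.8278 177.6832]
scene (0.534, -0.08) 0.13 [507.608   70.4241] [560.4815 113.702 ]
scene (0.534, -0.08) 0.085 [497.9117  92.5975] [576.7858 158.2109]
scene (0.537, -0.08) 0.13 [506.5191  73.522 ] [559.4753 116.934 ]
scene (0.537, -0.08) 0.085 [496.8491  95.5961] [575.8419 161.4051]
```

Final view: pots nested (rim at about 0.14 m), carton and bottle standing beside them, short bottle still in its pocket, and the gripper is clear of everything.

```bash
python3 -c "
from plant import ctrl
print(ctrl.sign_off())"
```

```text
the job is handed in; nothing more can be done
None
```

The job is handed in, but no verdict came back: my last pictures show the carton, the tall bottle and the nested pots standing in the foam box, with the short bottle still in its pocket. I judged the tall bottle upright because it stands free on a flat floor; my measurement of its lean was too rough to confirm that.

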